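# Rake a heap of drying pucks into an even layer

### The job

With the rake from the rest, rake the heaped ceramic pucks along the weighing pan into one even layer for drying, two lying flat in each of the three bays marked by the scored lines: first the bay farthest from the heap (+y), then the middle one. For each of these two rows feel the teeth down behind its pucks, between them and the next row, until they touch the floor, lightly because it rests on load cells that must not be overloaded, and rake the row from there. Move the pucks only with the rake, leave the cup and timer alone, and stand the rake back in its rest.

Things in the scene. Friction and masses are not known exactly. Their poses are not given: they have to be found in the camera images.
- pan: Fixed open steel drying pan on the bench. Origin: centre of its underside; its y axis runs along its length, x across. Outside 170 (x) by 352 (y) by 46 mm high, walls 8 mm; a wire handle juts 21 mm from each end, 36 mm up. Its perforated floor plate has its top 22 mm above the origin (see pan_bed) and two dark scored lines across it at y = -55 and +55 mm: three equal bays.
- pan_bed (a joint): The pan's floor plate sits on preloaded load cells. Value: how far it is pressed down, m; 0 at the upper stop, 0.003 at the end stop; more than 0.002 overloads the cells. It stays at 0 under the pucks alone, starts to give when 6 to 10 N press on it besides, then yields 0.2 mm per newton.
- rake_grip (a point): Centre of the rake's upright black handle (rake 0.22 kg, standing in its rest); z up the handle, x along the rake's head. Handle 30 mm (x) by 22 mm (y), from 50 mm below to 50 mm above this point, with a 34 x 26 mm pommel up to 56 mm above it. Works the same either way round. The tooth tips lie 106 to 121 mm below this point: find out by touch, see rake.
- rake: The same rake: origin at the centre of the underside of its steel collar (60 x 36 x 8 mm), 60 mm below the handle centre. Below it on a telescopic neck, firmly clamped up to 40 N at a length that differs each time and is not given: a bar 132 (x) by 8 mm and one row of seven flat teeth 11 wide (x), 5 thick (y), 32 mm long, 19.5 mm apart, row 128 mm long; tips 46 to 61 mm below the origin.
- rest: Fixed rake rest: foot 124 (x) by 80 (y) by 8 mm with two white cheeks 110 mm long, 13 mm thick, up to 78 mm high, and between them a 16 mm slot along x, open at both ends. Origin: centre of the underside. Bar and teeth hang in the slot, the collar lies on the cheeks; the handle centre is then 138 mm above the origin.
- puck_0_mid (a point): Smooth glazed white ceramic drying puck, 50 to 90 g, a blunt cone 56 mm across the base, 26 mm high, narrowing evenly to 34 mm across the top; all six are alike. The point is its centre, 13 mm above the base; z to the narrow end. Starts on the pan's floor in the row next to, but 0 to 13 mm clear of, the pan's -y end, two to a row (one up to 4 mm ahead of the other), rows 58 to 61 mm apart.
- puck_0: The same puck; origin at the centre of its base.
- puck_1_mid (a point): Smooth glazed white ceramic drying puck, 50 to 90 g, a blunt cone 56 mm across the base, 26 mm high, narrowing evenly to 34 mm across the top; all six are alike. The point is its centre, 13 mm above the base; z to the narrow end. Starts on the pan's floor in the row next to, but 0 to 13 mm clear of, the pan's -y end, two to a row (one up to 4 mm ahead of the other), rows 58 to 61 mm apart.
- puck_1: The same puck; origin at the centre of its base.
- puck_2_mid (a point): Smooth glazed white ceramic drying puck, 50 to 90 g, a blunt cone 56 mm across the base, 26 mm high, narrowing evenly to 34 mm across the top; all six are alike. The point is its centre, 13 mm above the base; z to the narrow end. Starts on the pan's floor in the row further from the pan's -y end, two to a row (one up to 4 mm ahead of the other), rows 58 to 61 mm apart.
- puck_2: The same puck; origin at the centre of its base.
- puck_3_mid (a point): Smooth glazed white ceramic drying puck, 50 to 90 g, a blunt cone 56 mm across the base, 26 mm high, narrowing evenly to 34 mm across the top; all six are alike. The point is its centre, 13 mm above the base; z to the narrow end. Starts on the pan's floor in the row further from the pan's -y end, two to a row (one up to 4 mm ahead of the other), rows 58 to 61 mm apart.
- puck_3: The same puck; origin at the centre of its base.
- puck_4_mid (a point): Smooth glazed white ceramic drying puck, 50 to 90 g, a blunt cone 56 mm across the base, 26 mm high, narrowing evenly to 34 mm across the top; all six are alike. The point is its centre, 13 mm above the base; z to the narrow end. Starts on top of the heap, bridging the two rows below.
- puck_4: The same puck; origin at the centre of its base.
- puck_5_mid (a point): Smooth glazed white ceramic drying puck, 50 to 90 g, a blunt cone 56 mm across the base, 26 mm high, narrowing evenly to 34 mm across the top; all six are alike. The point is its centre, 13 mm above the base; z to the narrow end. Starts on top of the heap, bridging the two rows below.
- puck_5: The same puck; origin at the centre of its base.
- cup: Translucent specimen cup, 61 mm across, 66 mm high, a bystander; origin at the centre of its underside.
- timer: White lab timer, 64 x 64 x 18 mm, a bystander; origin at the centre of its underside.

How it is judged:
By the outcome, as a careful person would: the job done as asked, in the order asked, and still so for the second after the job is handed in, with the robot touching nothing.
It also fails if it takes over 64 s, if anything falls off the work surface, if the arm or the gripper's body presses on something with over 40 N, if the wrist force passes 120 N, or if a joint passes its speed limit or range.

### The arm

A 6-joint arm with a two-finger parallel gripper is mounted at the origin on a cart in front of the work surface, level with it; the furniture and walls round the work are solid. World frame = base frame: x ahead of the robot, y to its left, z up, the work surface at z = 0. Lengths are in m, angles in rad, forces in N, time in s.
With the tool pointing down it reaches from about 0.4 to 0.825 m from the base axis. Payload 7 kg.
Tool frame: the origin (TCP) lies midway between the tips of the shut fingers; the grasp point (between the pads) lies 19 mm behind it; z points along the fingers, y is the line along which they close (so a half turn about z gives the same grasp; the last joint's range is limited). The gripper opens to 88 mm and grips with 3 to 60 N. Pads are 19 mm wide; open, the fingers measure 130 mm over their backs; the gripper's body (78 mm by 193 mm) begins 47 mm behind the grasp point.
Start: joints at [1.422, 0.359, 0.012, 0, -1.224, -0.288], TCP at [0.286, 0.612, 0.227] pointing down, gripper open.
Joint ranges: [-3.07, 3.07], [-1.43, 2.12], [-1.02, 1.25], [-3.03, 1.67], [-3.05, -0], [-3.03, 3.03]. Speed limits (rad/s): [2.39, 2.39, 3.01, 3.14, 3.14, 3.14].

### API

Orientations are given as a unit quaternion [w, x, y, z].
In Python, from bench import ctrl, cams gives the robot as it stands.
- The arm moves only by the tool apply_moves, never from a script. Its argument "steps" is a list of rows, each a list of 6 numbers: the shift along the tool's x, y, z scaled (see below), then the turn, a rotation vector about the tool's x, y, z scaled (see below). In form: [[dx, dy, dz, ax, ay, az], ...]. A call has 1 to 20 rows; each row shifts and turns the commanded pose from where the row before left it, along the tool's axes as they then stand; what a row does not reach is not made up. The controller multiplies each number of a shift by 4 cm and each number of a turn by 4 degrees. A row lasts 1/10 s, in which the tool goes at most 50 mm and 8.59 degrees, less where a joint would pass 70% of its speed; a pose out of reach is approached as far as the arm can. A call with a number of a shift or a turn outside -1 to 1 is refused whole. A call with a gripper value outside its range is refused whole. "jaw" is the opening, from 0 (shut) to 1 (fully open), set as the call begins (left out, the last holds). The fingers move at their own pace and stop on an object; "grip_force" is the grip in N (left out, the last holds). Time passes only in rows, so rows that do not move let the fingers close. It gives the time, the measured TCP pose, the force, the opening and the grip force at its end, in the units of the state.
- ctrl.get_state(): the state, without advancing time (a new reading comes with each control period).
- cams.read_camera(name): name is "side" or "top" or "wrist"; returns the picture (400x640x3 uint8, blue, green, red); there is no depth.
- cams.camera_info(name): a dict with "intrinsics" (3x3 intrinsics, pixels), "R" (3x3) and "t" (3): a world point X has camera coordinates R X + t; the wrist camera has in their place "mount" (4x4, takes a point from camera to tool coordinates, whose origin is the TCP and whose axes are the flange's). Camera axes: x right, y down, z forward; pixel columns grow to the right and rows downward; lengths in m; the calibration is good to about 2 mm. The wrist camera is an equidistant fisheye: a pixel r from the principal point sees the ray r / f radians off the axis. A picture is of the moment at which its call begins: read the wrist's pose just before it. camera_info takes no time and is no camera call.
- ctrl.sign_off(): hands the job in; it is judged then, once.
The state is a dict: "time_s": time; "joint_positions": joint angles; "qd": joint speeds; "joint_torque": joint torques, N m; "tool_pos": TCP position; "eef_rot": TCP orientation; "force": force on the tool from outside, world axes, zero at the start; "wrist_torque": the same for the moment, N m; "opening": opening from 0.0 (shut) to 1.0 (fully open); "gripper_force": force on a finger pad.
Only numpy, scipy, OpenCV 4.12 (cv2) and the standard library are available. Lean on these libraries where they do the work, as an engineer would, in place of code of your own. Each camera call takes 0.05 s, during which the arm holds its last target. There are 200 camera calls.

## Working session

There is one attempt and no reset: what is moved stays moved. The work goes in short steps, Python scripts to look and compute and a tool call to move; the robot and the scene stay as the last step left them, time stands still between calls to the robot, and variables do not carry over. Pictures are saved under pics/ and viewed, at most 10 in all, crops included, and the job is handed in when it is done.

Besides the shell and the picture viewer there is one more tool, called after "Emit:" as a command line: name --pt "numbers of a row" for each row, then --argument value for the rest. apply_moves: Moves the arm, as the interface text tells. Its arguments: {"type":"object","properties":{"steps":{"type":"array"},"jaw":{"type":"number"},"grip_force":{"type":"number"}},"required":["steps"]}

```bash
ls; mkdir -p pics; python3 - <<'E'
from bench import ctrl, cams
import cv2, numpy as np
np.set_printoptions(precision=4,suppress=True)
s=ctrl.get_state(); print(s)
ims=[]
for n in ("top","side","wrist"):
    im=cams.read_camera(n); cv2.imwrite(f"pics/{n}0.png",im); print(n,cams.camera_info(n))
E
```

```text
pics
{'time_s': 0.0, 'joint_positions': array([ 1.4221,  0.3594,  0.011 , -0.0004, -1.2241, -0.2881]), 'qd': array([-0.0022,  0.0004, -0.0006,  0.0033,  0.0002, -0.0011]), 'joint_torque': array([ -0.0003, -58.2719,  29.3049,   6.9965,   0.007 ,  -0.0002]), 'tool_pos': array([0.2854, 0.6112, 0.2256]), 'eef_rot': array([ 0.0008,  0.9762, -0.2167, -0.0001]), 'force': array([ 0.3464, -0.088 ,  0.2196]), 'wrist_torque': array([ 0.0177, -0.0361,  0.0631]), 'gripper_force': 0.0, 'opening': 1.0030853219255549}
top {'intrinsics': array([[423.7182,   0.    , 318.9438],
       [  0.    , 423.7182, 190.8634],
       [  0.    ,   0.    ,   1.    ]]), 'R': array([[-0.0117, -0.9999,  0.0069],
       [-0.9933,  0.0108, -0.1151],
       [ 0.115 , -0.0082, -0.9933]]), 't': array([-0.0993,  0.5236,  0.8922])}
side {'intrinsics': array([[367.1255,   0.    , 313.1691],
       [  0.    , 367.1255, 201.0805],
       [  0.    ,   0.    ,   1.    ]]), 'R': array([[ 0.9998,  0.0117, -0.0177],
       [-0.0072, -0.5994, -0.8004],
       [-0.02  ,  0.8004, -0.5992]]), 't': array([-0.5254,  0.0467,  0.9773])}
wrist {'intrinsics': array([[309.7069,   0.    , 320.9456],
       [  0.    , 309.7069, 199.7176],
       [  0.    ,   0.    ,   1.    ]]), 'mount': array([[ 0.0017, -0.9586, -0.2847,  0.0769],
       [ 1.    ,  0.0018, -0.0003,  0.0005],
       [ 0.0008, -0.2847,  0.9586, -0.1575],
       [ 0.    ,  0.    ,  0.    ,  1.    ]])}
```

View pics/top0.png

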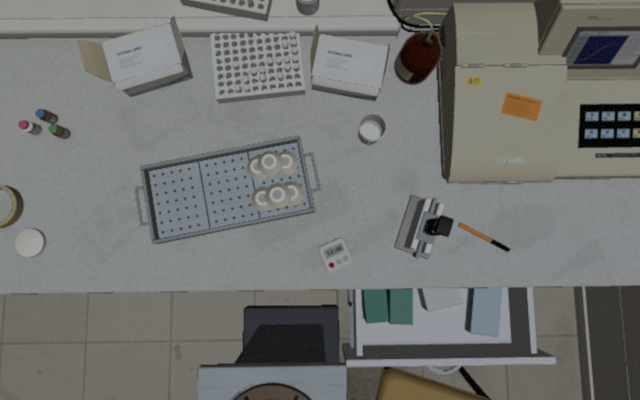

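View pics/side0.png

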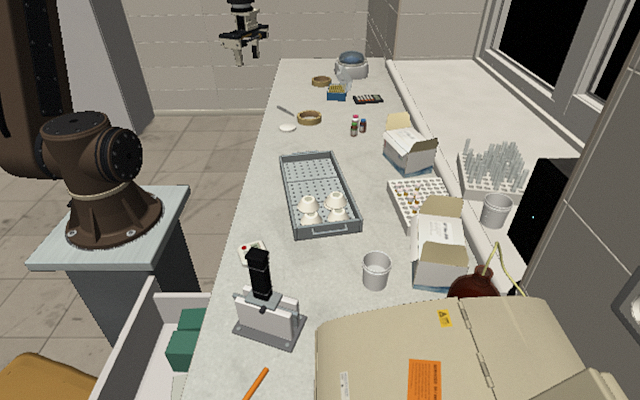

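Top view: pan spans about (141,137)–(314,242), with the heap at its right (−y) end. The rest with the rake is at (425,227), the cup at (371,129) and the timer at (336,255). The side view shows the upright handle at (259,270) on the rest.

```bash
cat > h.py <<'E'
import numpy as np, cv2
from bench import ctrl, cams
from scipy.spatial.transform import Rotation as Rn
np.set_printoptions(precision=4,suppress=True)
def ray(n,uv,pose=None):
    i=cams.camera_info(n);K=i["intrinsics"];uv=np.asarray(uv,float)
    if n!="wrist":
        d=np.linalg.inv(K)@[uv[0],uv[1],1]; return -i["R"].T@i["t"], i["R"].T@d
    p=(uv-K[:2,2])/K[0,0]; r=np.linalg.norm(p)+1e-12
    d=np.r_[p/r*np.sin(r),np.cos(r)]; M=i["mount"]; T,R=pose
    return T+R@M[:3,3], R@M[:3,:3]@d
def onz(n,uv,z,pose=None):
    o,d=ray(n,uv,pose); return o+d*(z-o[2])/d[2]
def proj(n,X,pose=None):
    i=cams.camera_info(n);K=i["intrinsics"];X=np.asarray(X,float)
    if n!="wrist":
        c=i["R"]@X+i["t"]; return (K@c)[:2]/c[2]
    M=i["mount"];T,R=pose; c=M[:3,:3].T@(R.T@(X-T)-M[:3,3]); r=np.arctan2(np.hypot(*c[:2]),c[2])
    return K[:2,2]+K[0,0]*r*c[:2]/np.hypot(*c[:2])
def pose():
    s=ctrl.get_state(); q=s["eef_rot"]; return s["tool_pos"],Rn.from_quat(np.r_[q[1:],q[0]]).as_matrix()
def tri(a,b):
    (o,d),(p,e)=a,b; t=np.linalg.lstsq(np.c_[d,-e],p-o,rcond=None)[0]
    A=o+d*t[0];B=p+e*t[1]; return (A+B)/2,np.linalg.norm(A-B)
E
python3 - <<'E'
from h import *
t=cv2.imread("pics/top0.png");s=cv2.imread("pics/side0.png")
f=lambda im,x,y,w,h,k:cv2.resize(im[y:y+h,x:x+w],None,fx=k,fy=k,interpolation=cv2.INTER_CUBIC)
C=np.zeros((600,800,3),np.uint8)
C[:330,:570]=f(t,135,130,190,110,3)
C[:330,575:800]=f(t,390,180,75,110,3)
C[335:600,:270]=f(s,225,240,90,88,3)[:265]
C[335:600,275:575]=f(s,275,145,100,88,3)[:265]
C[335:597,580:796]=f(t,300,100,72,88,3)[:262]
cv2.imwrite("pics/c1.png",C)
E
```

```text
Traceback (most recent call last):
ValueError: could not broadcast input array from shape (264,270,3) into shape (265,270,3)
```

```bash
python3 - <<'E'
from h import *
t=cv2.imread("pics/top0.png");s=cv2.imread("pics/side0.png")
C=np.zeros((600,800,3),np.uint8)
def put(im,x,y,w,h,k,X,Y):
    r=cv2.resize(im[y:y+h,x:x+w],None,fx=k,fy=k,interpolation=cv2.INTER_CUBIC); C[Y:Y+h*k,X:X+w*k]=r
put(t,135,130,190,115,3,0,0); put(t,390,180,75,110,3,575,0)
put(s,225,240,90,80,3,0,350); put(s,275,145,100,80,3,275,350); put(t,300,110,72,80,3,580,350)
cv2.imwrite("pics/c1.png",C)
E
```

```text
(no output)
```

View pics/c1.png

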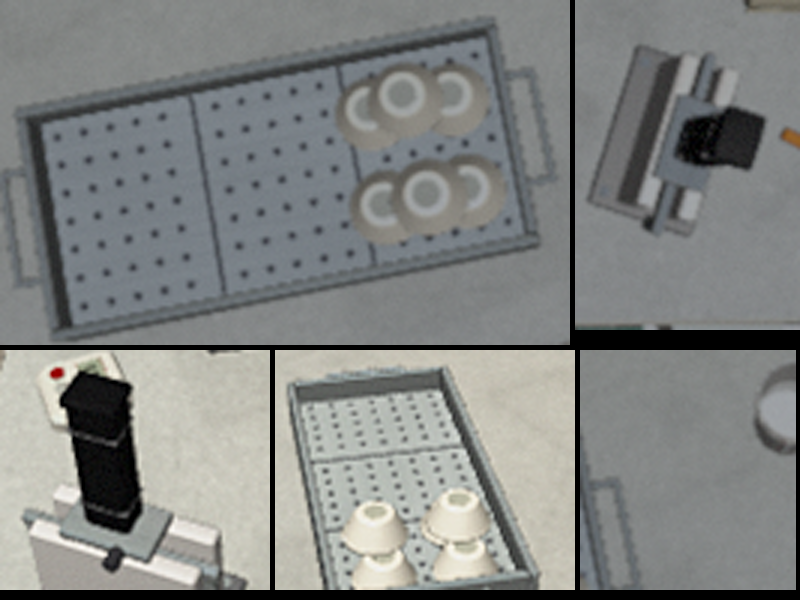

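Crop readings: pan rim corners, converted to full image, are (140.7,166), (300.7,136), (315,211) and (155,242.7). The upper pucks' top discs are at (270,160.7) and (277.7,194). The pommel is at about (636,138) in the crop's right-hand inset, and the slot runs from (710,60) to (655,225).

```bash
python3 - <<'E'
from h import *
c=np.array([onz("top",p,.046) for p in [(140.7,166),(300.7,136),(315,211),(155,242.7)]])
print("rim",c[:,:2]); o=c.mean(0); e=(c[0]+c[3]-c[1]-c[2]); f=c[0]+c[1]-c[2]-c[3]
print("pan c",o,"len",np.linalg.norm(e)/2,np.linalg.norm(f)/2,"yaw of y",np.degrees(np.arctan2(-e[0],e[1])),"yaw of x",np.degrees(np.arctan2(f[1],f[0])))
a=np.radians(np.degrees(np.arctan2(-e[0],e[1]))); R=np.array([[np.cos(a),np.sin(a)],[-np.sin(a),np.cos(a)]])
P=lambda n,uv,z:R@(onz(n,uv,z)[:2]-o[:2])*1000
for n,p,z in [("t4",(270,160.7),.074),("t5",(277.7,194),.074),("2",(258.3,165.5),.048),("3",(262.3,198.3),.048),("0",(286.7,160.7),.048),("1",(291.7,192.7),.048)]: print(n,P("top",p,z))
def T(u,v): return (390+(u-575)/3,180+v/3)
def S(u,v): return (225+u/3,240+(v-350)/3)
print("foot",*[onz("top",T(*p),.008)[:2] for p in [(640,45),(590,203),(693,236)]])
print("bar ends",*[onz("top",T(*p),.07)[:2] for p in [(711,55),(655,230)]])
print("collar",*[onz("top",T(*p),.086)[:2] for p in [(680,97),(655,178),(703,188),(727,108)]])
print("pommel",*[onz("top",T(*p),.194)[:2] for p in [(725,107),(764,117),(752,169),(712,160)]])
print("pommel side",*[onz("side",S(*p),.194)[:2] for p in [(80,374),(131,381),(110,406),(61,398)]])
print("machine corner z~.2",onz("top",(443,182),.2),onz("top",(443,182),.1),onz("top",(443,182),.0))
E
```

```text
rim [[ 0.5786  0.2774]
 [ 0.6411 -0.0668]
 [ 0.4776 -0.0962]
 [ 0.4145  0.2414]]
pan c [0.5279 0.089  0.046 ] len 0.34663190746372924 0.16702145216246161 yaw of y 10.430122012206013 yaw of x 11.280405849232015
t4 [  36.4346 -100.4944]
t5 [ -35.498  -103.5696]
2 [ 36.2984 -72.0846]
3 [-35.0521 -67.947 ]
0 [  34.9238 -133.8885]
1 [ -35.2624 -131.6054]
foot [ 0.5135 -0.3122] [ 0.3974 -0.2712] [ 0.3726 -0.3459]
bar ends [ 0.4995 -0.3472] [ 0.3798 -0.3037]
collar [ 0.4696 -0.3203] [ 0.4152 -0.3012] [ 0.4081 -0.3334] [ 0.4618 -0.352 ]
pommel [ 0.4567 -0.3189] [ 0.4505 -0.3418] [ 0.4199 -0.3332] [ 0.4255 -0.3098]
pommel side [ 0.432  -0.3145] [ 0.4605 -0.3201] [ 0.4514 -0.3387] [ 0.4245 -0.3326]
machine corner z~.2 [ 0.5163 -0.3252  0.2   ] [ 0.5297 -0.3556  0.1   ] [ 0.5431 -0.3861  0.    ]
```

Emit:
apply_moves --pt "0.83 0.62 -0.19 0 0 0" --pt "0.83 0.62 -0.19 0 0 0" --pt "0.83 0.62 -0.19 0 0 0" --pt "0.83 0.62 -0.19 0 0 0" --pt "0.83 0.62 -0.19 0 0 0" --pt "0.83 0.62 -0.19 0 0 0" --pt "0.83 0.62 -0.19 0 0 0" --pt "0.83 0.62 -0.19 0 0 0" --pt "0.83 0.62 -0.19 0 0 0" --pt "0.83 0.62 -0.19 0 0 0" --pt "0.83 0.62 -0.19 0 0 0" --pt "0.83 0.62 -0.19 0 0 0" --pt "0.83 0.62 -0.19 0 0 0" --pt "0.83 0.62 -0.19 0 0 0" --jaw 1

```text
time_s: 1.55
tool_pos: [0.5602, 0.0987, 0.3332]
eef_rot: [-0.0, 0.976, -0.217, -0.0]
force: [0.1, 0.3, -0.3]
opening: 1.002
gripper_force: 0.0
```

Emit:
apply_moves --pt "0 0 0 0 0 -1" --pt "0 0 0 0 0 -0.4" --pt "0.07 1 0.07 0 0 0" --pt "0.07 1 0.07 0 0 0" --pt "0.07 1 0.07 0 0 0" --pt "0.07 1 0.07 0 0 0" --pt "0.07 1 0.07 0 0 0" --pt "0.07 1 0.07 0 0 0" --pt "0.07 1 0.07 0 0 0" --pt "0.07 1 0.07 0 0 0" --pt "0.07 1 0.07 0 0 0" --pt "0.07 1 0.07 0 0 0" --pt "0.07 1 0.07 0 0 0" --pt "0 0 0 0 0 0" --pt "0 0 0 0 0 0"

```text
time_s: 3.05
tool_pos: [0.4422, -0.3248, 0.3016]
eef_rot: [-0.0, 0.986, -0.17, -0.0]
force: [0.4, -0.4, -0.2]
opening: 1.003
gripper_force: 0.0
```

```bash
python3 - <<'E'
from h import *
p=pose(); print(ctrl.get_state()["time_s"],p[0],np.degrees(np.arctan2(p[1][1,0],p[1][0,0])),p[1][:,2],ctrl.get_state()["force"],ctrl.get_state()["joint_positions"])
im=cams.read_camera("wrist"); cv2.imwrite("pics/w1.png",im); np.savez("w1.npz",T=p[0],R=p[1])
print("expected pommel",proj("wrist",[.44,-.3265,.194],p),"collar",proj("wrist",[.44,-.3265,.086],p))
E
```

```text
3.05 [ 0.4422 -0.3248  0.3016] -19.521802118179465 [-0.0009  0.0006 -1.    ] [ 0.3918 -0.4049 -0.1819] [-0.2766  0.1098 -0.1455 -0.0003 -1.3165  1.5067]
expected pommel [323.2153 199.2125] collar [322.6835 174.2579]
```

View pics/w1.png

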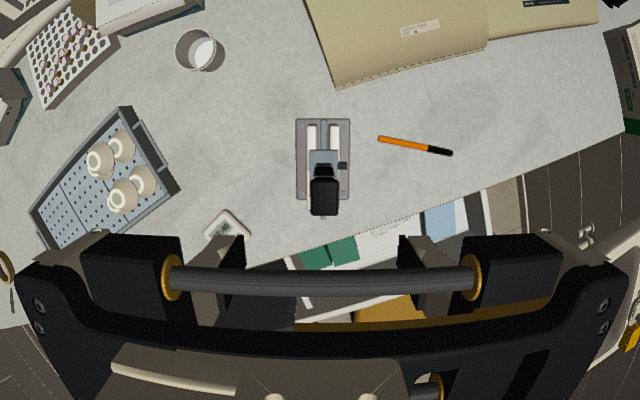

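The wrist view shows the rest square to the image (foot 296–350 × 119–199), with the black pommel at about (324,196). I'll refine the pommel centre and yaw.

```bash
python3 - <<'E'
from h import *
im=cv2.imread("pics/w1.png"); d=np.load("w1.npz"); p=(d["T"],d["R"])
g=im.max(2)
for v in (182,188,195,202,208): 
    r=g[v,285:365]; k=np.where(r<60)[0]+285; print(v,k.min() if len(k) else None,k.max() if len(k) else None)
for u in (318,324,330): k=np.where(g[150:235,u]<60)[0]+150; print(u,k)
fy=[]
sub=g[100:232,290:360]; 
L=[];Rr=[]
for v in range(122,196,6):
    r=g[v,288:358].astype(int); dd=np.diff(r); L.append((v,288+int(np.argmin(dd[:18])))); Rr.append((v,288+50+int(np.argmax(dd[50:]))))
print(L,Rr)
for q in [L,Rr]:
    w=np.array([onz("wrist",(u+.5,v),.008,p)[:2] for v,u in q]); l=cv2.fitLine(w.astype(np.float32),cv2.DIST_HUBER,0,.001,.001).ravel(); print("yaw",np.degrees(np.arctan2(l[1],l[0])),l[2:])
E
```

```text
182 311 338
188 310 338
195 310 337
202 311 337
208 311 337
318 [163 164 165 166 167 168 169 170 171 172 173 174 175 176 177 178 179 180
 181 182 183 184 185 186 187 188 189 190 191 192 193 194 195 196 197 198
 199 200 201 202 203 204 205 206 207 208 209 210 211 212 213 214]
324 [164 165 166 167 168 169 170 171 172 173 174 175 176 177 178 179 180 181
 182 183 184 185 186 187 188 189 190 191 192 193 194 195 196 197 198 199
 200 201 202 203 204 205 206 207 208 209 210 211 212 213 214 215]
330 [164 166 167 168 169 170 171 172 173 174 175 176 177 178 179 180 181 182
 183 184 185 186 187 188 189 190 191 192 193 194 195 196 197 198 199 200
 201 202 203 204 205 206 207 208 209 210 211 212 213 214]
[(122, 294), (128, 294), (134, 294), (140, 294), (146, 294), (152, 294), (158, 294), (164, 295), (170, 295), (176, 295), (182, 295), (188, 295), (194, 295)] [(122, 349), (128, 349), (134, 349), (140, 349), (146, 349), (152, 349), (158, 349), (164, 346), (170, 348), (176, 348), (182, 338), (188, 338), (194, 338)]
yaw -19.378414 [ 0.4642 -0.292 ]
yaw -25.23448 [ 0.446  -0.3683]
```

```bash
python3 - <<'E'
from h import *
d=np.load("w1.npz"); p=(d["T"],d["R"])
T,R=p
for uv,n in [((324.3,215.5),"-x edge"),((324.3,199),"mid")]:
    X=onz("wrist",uv,.194,p); print(n,X,"tool frame",R.T@(X-T)*1000)
X=onz("wrist",(322.5,121),.008,p); print(R.T@(X-T)*1000)
for v in (118.5,):print(R.T@(onz("wrist",(322,v),.008,p)-T)*1000)
E
```

```text
-x edge [ 0.4251 -0.3223  0.194 ] tool frame [-16.8222   3.4369 107.6114]
mid [ 0.4399 -0.3275  0.194 ] tool frame [ -1.2109   3.3596 107.5953]
[ 61.2761   2.3588 293.5311]
[ 64.9184   1.6304 293.5275]
```

Emit:
apply_moves --pt "0.01 0.07 0.4 0 0 0" --pt "0 0 0.8 0 0 0" --pt "0 0 0.8 0 0 0" --pt "0 0 0.8 0 0 0" --pt "0 0 0.8 0 0 0" --pt "0 0 0.4 0 0 0" --pt "0 0 0.16 0 0 0" --pt "0 0 0 0 0 0"

```text
time_s: 3.9
tool_pos: [0.4424, -0.3265, 0.1355]
eef_rot: [-0.0, 0.986, -0.168, -0.0]
force: [-0.4, 0.2, 0.6]
opening: 1.002
gripper_force: 0.0
```

Emit:
apply_moves --pt "0 0 0 0 0 0" --pt "0 0 0 0 0 0" --pt "0 0 0 0 0 0" --pt "0 0 0 0 0 0" --pt "0 0 0 0 0 0" --pt "0 0 0 0 0 0" --pt "0 0 0 0 0 0" --pt "0 0 0 0 0 0" --jaw 0 --grip_force 45

```text
time_s: 4.7
tool_pos: [0.4419, -0.3276, 0.1357]
eef_rot: [-0.0, 0.986, -0.169, -0.0]
force: [-0.2, -0.8, -0.4]
opening: 0.334
gripper_force: 0.0
```

Emit:
apply_moves --pt "0 0 0 0 0 0" --pt "0 0 0 0 0 0" --pt "0 0 0 0 0 0" --pt "0 0 0 0 0 0"

```text
time_s: 5.1
tool_pos: [0.442, -0.3276, 0.1357]
eef_rot: [0.0, 0.986, -0.169, -0.0]
force: [0.7, 0.1, -0.6]
opening: 0.248
gripper_force: 45.0
```

Emit:
apply_moves --pt "0 0 -0.4 0 0 0" --pt "0 0 -0.8 0 0 0" --pt "0 0 -0.8 0 0 0" --pt "0 0 -0.75 0 0 0" --pt "-0.143 -0.913 0 0 0 0" --pt "-0.143 -0.913 0 0 0 0" --pt "-0.143 -0.913 0 0 0 0" --pt "-0.143 -0.913 0 0 0 0" --pt "-0.143 -0.913 0 0 0 0" --pt "-0.143 -0.913 0 0 0 0" --pt "-0.143 -0.913 0 0 0 0" --pt "-0.143 -0.913 0 0 0 0" --pt "-0.143 -0.913 0 0 0 0" --pt "-0.143 -0.913 0 0 0 0" --pt "-0.143 -0.913 0 0 0 0" --pt "-0.143 -0.913 0 0 0 0"

```text
time_s: 6.7
tool_pos: [0.5227, 0.1101, 0.2454]
eef_rot: [0.0, 0.986, -0.169, -0.0]
force: [0.8, 0.1, -1.4]
opening: 0.249
gripper_force: 45.0
```

Emit:
apply_moves --pt "0 0 0.2 0 0 -1" --pt "0 0 0.3 0 0 -1" --pt "0 0 0.3 0 0 -1" --pt "0 0 0.3 0 0 -1" --pt "0 0 0.3 0 0 -1" --pt "0 0 0.3 0 0 -1" --pt "0 0 0.2 0 0 -1" --pt "0 0 0 0 0 -0.5" --pt "0 0 0 0 0 0" --pt "0 0 0 0 0 0"

```text
time_s: 7.7
tool_pos: [0.5229, 0.1085, 0.1697]
eef_rot: [-0.0, 0.996, 0.092, -0.0]
force: [0.1, 0.2, -2.3]
opening: 0.246
gripper_force: 45.0
```

```bash
python3 - <<'E'
from h import *
p=pose(); s=ctrl.get_state(); print(s["time_s"],p[0],np.degrees(np.arctan2(p[1][1,0],p[1][0,0])),s["force"],s["opening"])
a=cams.read_camera("side"); b=cams.read_camera("wrist")
np.savez("w2.npz",T=p[0],R=p[1]); cv2.imwrite("pics/s2.png",a); cv2.imwrite("pics/w2.png",b)
C=np.zeros((600,800,3),np.uint8)
C[:396,:]=cv2.resize(b[30:228,100:500],None,fx=2,fy=2)
q=proj("side",p[0]-[0,0,.11]); print(q); x,y=int(q[0])-65,int(q[1])-25
C[400:600,:520]=cv2.resize(a[y:y+50,x:x+130],None,fx=4,fy=4); print(x,y)
cv2.imwrite("pics/c2.png",C)
E
```

```text
7.7 [0.5229 0.1085 0.1697] 10.501587998490162 [ 0.1296  0.175  -2.3217] 0.24579218558741237
[312.2981 175.8726]
247 150
```

View pics/c2.png

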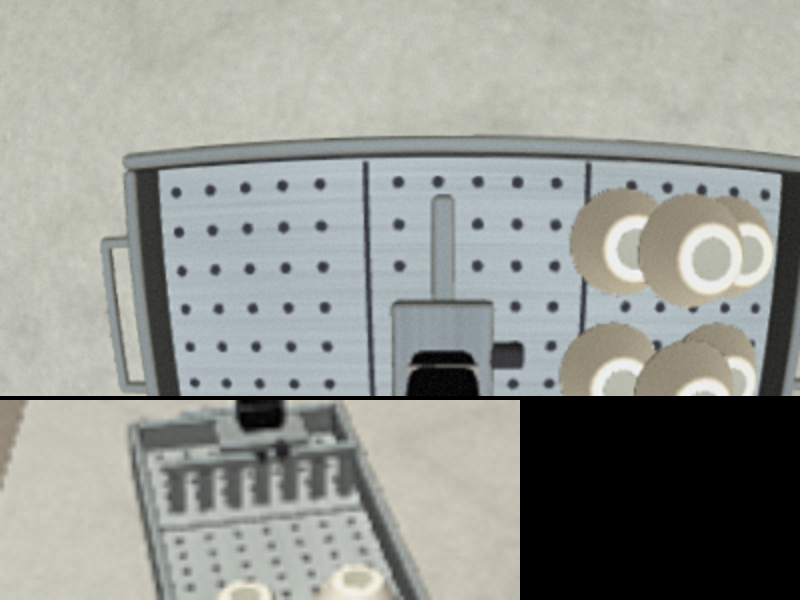

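The wrist crop shows the rake's bar end at (443,197), aligned with the scored lines at (368,160) and (588,163), and the heap at the right. The side crop shows the tooth tips from (175,512) to (347,493).

```bash
python3 - <<'E'
from h import *
d=np.load("w2.npz"); T,R=d["T"],d["R"]; p=(T,R)
for uv in [(247+175/4,150+112/4),(247+347/4,150+93/4),(247+261/4,150+103/4)]:
    o,dd=ray("side",uv); o=R.T@(o-T); dd=R.T@dd; X=o-dd*o[1]/dd[1]; print("tip tool",X*1000)
W=lambda u,v,z:R.T@(onz("wrist",(100+u/2,30+v/2),z,p)-T)*1000
for n,u,v,z in [("lineA",368,163,.022),("lineA",372,390,.022),("lineB",588,165,.022),("lineB",583,300,.022),("wall+x inner top L",160,158,.046),("outer rim",450,137,.046),("rimL",150,153,.046),("rim R",790,152,.046),
 ("t4",713,258,.074),("p2",636,245,.048),("p0",750,255,.048),("p3",622,385,.048),("bar end",443,197,.1697+.0023-.113+.036),("endwall +y outer",125,180,.046),("endwall +y",140,320,.046)]: print(n,W(u,v,z))
E
```

```text
tip tool [-60.1076   0.     109.279 ]
tip tool [ 60.8278   0.     109.0625]
tip tool [ -0.0981   0.     109.5821]
lineA [ 75.9331 -35.9853 147.6358]
lineA [-41.8792 -36.7645 147.6665]
lineB [ 76.3261  72.3882 147.6324]
lineB [  7.4162  72.6845 147.6504]
wall+x inner top L [  83.7858 -135.1082  123.6368]
outer rim [ 87.4844   3.7    123.6316]
rimL [  86.7019 -140.5467  123.6362]
rim R [ 90.9669 173.4476 123.6256]
t4 [ 39.1732 119.4738  95.6407]
p2 [ 40.1191  90.9796 121.6413]
p0 [ 37.701  152.5316 121.6401]
p3 [-29.5326  89.5641 121.6595]
bar end [63.0811  0.5641 74.6381]
endwall +y outer [  74.6255 -155.4688  123.6397]
endwall +y [   3.3211 -153.7448  123.6583]
```

Emit:
apply_moves --pt "0.02 0 0.4 0 0 0" --pt "0 0 0.3 0 0 0" --pt "0 0 0.15 0 0 0" --pt "0 0 0 0 0 0"

```text
time_s: 8.2
tool_pos: [0.5232, 0.1083, 0.1347]
eef_rot: [0.0, 0.996, 0.092, -0.001]
force: [0.1, 0.7, -1.7]
opening: 0.249
gripper_force: 45.0
```

Emit:
apply_moves --pt "0 0 0.025 0 0 0" --pt "0 0 0.025 0 0 0"

```text
time_s: 8.4
tool_pos: [0.5242, 0.1089, 0.1342]
eef_rot: [-0.0, 0.996, 0.092, 0.0]
force: [0.6, 0.4, -2.0]
opening: 0.248
gripper_force: 45.0
```

Emit:
apply_moves --pt "0 0 0.025 0 0 0" --pt "0 0 0 0 0 0"

```text
time_s: 8.6
tool_pos: [0.5239, 0.1087, 0.1329]
eef_rot: [-0.0, 0.996, 0.092, 0.0]
force: [-0.1, -1.1, -2.4]
opening: 0.243
gripper_force: 45.0
```

Emit:
apply_moves --pt "0 0 0.02 0 0 0" --pt "0 0 0 0 0 0"

```text
time_s: 8.8
tool_pos: [0.5239, 0.1087, 0.132]
eef_rot: [-0.0, 0.996, 0.092, 0.0]
force: [0.5, -0.0, -2.8]
opening: 0.25
gripper_force: 45.0
```

Emit:
apply_moves --pt "0 0 0.02 0 0 0" --pt "0 0 0 0 0 0"

```text
time_s: 9.0
tool_pos: [0.524, 0.1087, 0.1319]
eef_rot: [0.0, 0.996, 0.092, 0.0]
force: [-3.3, -0.3, 4.6]
opening: 0.25
gripper_force: 45.0
```

Emit:
apply_moves --pt "0 0 -0.6 0 0 0" --pt "0 0 -0.9 0 0 0" --pt "0 0 -0.34 0 0 0" --pt "0 0.65 0 0 0 0" --pt "0 1 0 0 0 0" --pt "0 1 0 0 0 0" --pt "0 1 0 0 0 0" --pt "0 0.5 0 0 0 0" --pt "0 0 0 0 0 0" --pt "0 0 0 0 0 0"

```text
time_s: 10.0
tool_pos: [0.5541, -0.055, 0.2045]
eef_rot: [-0.0, 0.996, 0.091, -0.0]
force: [-0.6, 0.2, -1.8]
opening: 0.246
gripper_force: 45.0
```

```bash
python3 - <<'E'
from h import *
p=pose(); s=ctrl.get_state(); print(s["time_s"],p[0],np.degrees(np.arctan2(p[1][1,0],p[1][0,0])),s["force"],s["opening"])
a=cams.read_camera("side"); b=cams.read_camera("wrist")
np.savez("w3.npz",T=p[0],R=p[1]); cv2.imwrite("pics/s3.png",a); cv2.imwrite("pics/w3.png",b)
C=np.zeros((600,800,3),np.uint8)
C[:400,:]=cv2.resize(b[30:230,60:460],None,fx=2,fy=2)
C[400:600,:520]=cv2.resize(a[160:227,270:443],None,fx=3,fy=3)[:200,:519].copy() if 0 else cv2.resize(a[160:227,270:443],(520,200))
cv2.imwrite("pics/c3.png",C)
E
```

```text
10.0 [ 0.5541 -0.055   0.2045] 10.485990979081642 [-0.6401  0.1715 -1.7898] 0.24550509522865083
```

View pics/c3.png

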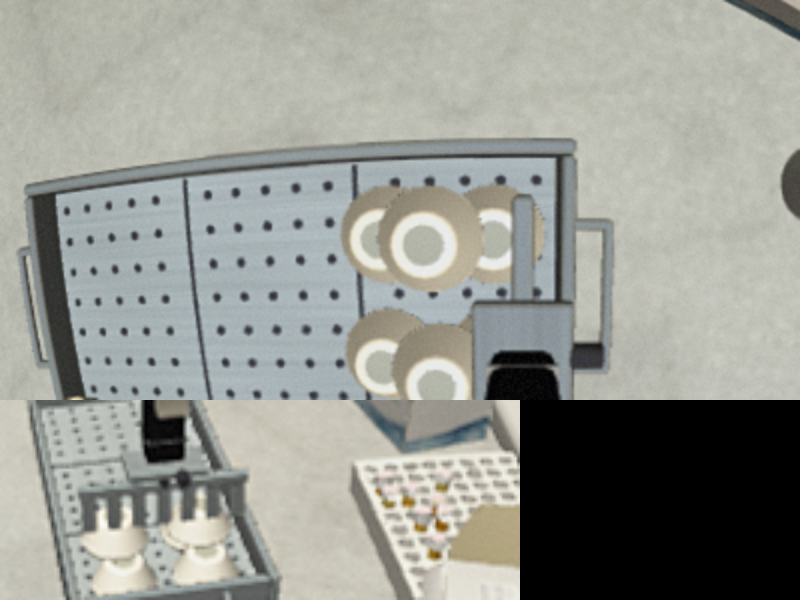

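The wrist crop shows the bar at u≈523, behind the upper pucks (discs at (422,245) and (437,382)) and inside the −y wall (u≈560). I'll check the numbers.

```bash
python3 - <<'E'
from h import *
d=np.load("w3.npz"); T,R=d["T"],d["R"]; p=(T,R)
W=lambda u,v,z:R.T@(onz("wrist",(60+u/2,30+v/2),z,p)-T)*1000
for n,u,v,z in [("wall top inner",557,170,.046),("wall top outer",576,170,.046),("t4",422,245,.074),("t5",437,382,.074),("p2",376,240,.048),("p3",380,366,.048),("p0",493,240,.048),("lineB",357,200,.022),("lineB",361,300,.022),("t4 left",378,245,.05),("t4 right",483,245,.05)]: print(n,W(u,v,z))
E
```

```text
wall top inner [ 72.1004  17.7902 158.4169]
wall top outer [ 72.2426  27.4077 158.4147]
t4 [ 37.594  -46.9194 130.446 ]
t5 [-30.9859 -42.083  130.4752]
p2 [ 37.1423 -75.4438 156.4523]
p3 [-31.7265 -77.1516 156.4831]
p0 [ 36.3248 -14.5597 156.4396]
lineB [ 56.8223 -91.9138 182.4472]
lineB [ -0.6741 -92.3876 182.4727]
t4 left [ 34.7619 -74.0025 154.4531]
t4 right [ 34.0369 -19.5608 154.4417]
```

Emit:
apply_moves --pt "0 0 0.5 0 0 0" --pt "0 0 0.4 0 0 0" --pt "0 0 0.2 0 0 0" --pt "0 -0.2 0 0 0 0" --pt "0 -0.2 0 0 0 0" --pt "0 -0.2 0 0 0 0" --pt "0 -0.2 0 0 0 0" --pt "0 -0.2 0 0 0 0" --pt "0 -0.2 0 0 0 0" --pt "0 -0.2 0 0 0 0" --pt "0 -0.3 0 0 0 0" --pt "0 -0.5 0 0 0 0" --pt "0 -0.7 0 0 0 0" --pt "0 0 0 0 0 0" --pt "0 0 0 0 0 0" --pt "0 0 0 0 0 0" --pt "0 0 0 0 0 0"

```text
time_s: 11.8
tool_pos: [0.533, 0.0591, 0.1607]
eef_rot: [0.0, 0.996, 0.092, -0.0]
force: [0.3, 0.1, -1.9]
opening: 0.249
gripper_force: 45.0
```

```bash
python3 - <<'E'
from h import *
p=pose(); s=ctrl.get_state(); print(s["time_s"],p[0],np.degrees(np.arctan2(p[1][1,0],p[1][0,0])),s["force"],s["opening"])
a=cams.read_camera("side"); b=cams.read_camera("wrist"); t=cams.read_camera("top")
np.savez("w4.npz",T=p[0],R=p[1]); cv2.imwrite("pics/s4.png",a); cv2.imwrite("pics/w4.png",b); cv2.imwrite("pics/t4.png",t)
C=np.zeros((600,800,3),np.uint8)
C[:400,:]=cv2.resize(b[30:230,100:500],None,fx=2,fy=2)
C[400:600,:400]=cv2.resize(a[150:220,270:410],(400,200))
C[400:600,400:]=cv2.resize(t[130:250,130:330],(333,200))[:, :400] if 0 else cv2.resize(t[135:235,130:330],(400,200))
cv2.imwrite("pics/c4.png",C)
E
```

```text
11.8 [0.533  0.0591 0.1607] 10.538316548390995 [ 0.3492  0.1413 -1.9161] 0.2492244497873682
```

View pics/c4.png

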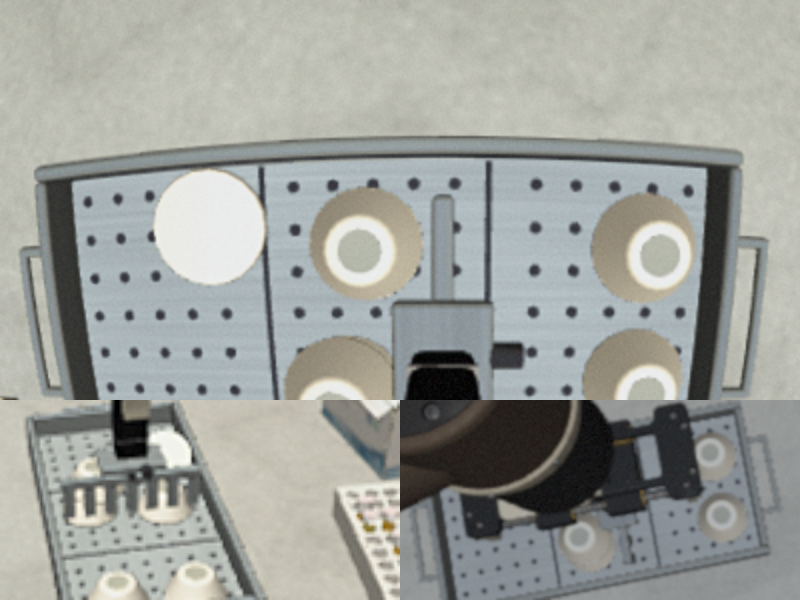

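Emit:
apply_moves --pt "0 0 -0.7 0 0 0" --pt "0 0.5 -0.8 0 0 0" --pt "0 1 -0.6 0 0 0" --pt "0 1 0 0 0 0" --pt "0 1 0 0 0 0" --pt "0 0.5 0 0 0 0" --pt "0 0 0 0 0 0" --pt "0 0 0 0 0 0"

```text
time_s: 12.75
tool_pos: [0.5621, -0.0985, 0.2444]
eef_rot: [-0.0, 0.996, 0.091, -0.0]
force: [0.2, 0.4, -1.5]
opening: 0.251
gripper_force: 45.0
```

```bash
python3 - <<'E'
from h import *
p=pose(); s=ctrl.get_state(); print(s["time_s"],p[0],np.degrees(np.arctan2(p[1][1,0],p[1][0,0])),s["force"],s["opening"])
a=cams.read_camera("side"); b=cams.read_camera("wrist"); t=cams.read_camera("top")
np.savez("w5.npz",T=p[0],R=p[1]); cv2.imwrite("pics/s5.png",a); cv2.imwrite("pics/w5.png",b); cv2.imwrite("pics/t5.png",t)
C=np.zeros((600,800,3),np.uint8)
C[:400,:]=cv2.resize(b[50:250,20:420],None,fx=2,fy=2)
C[400:600,:400]=cv2.resize(a[150:220,270:410],(400,200))
C[400:600,400:]=cv2.resize(t[135:235,130:330],(400,200))
cv2.imwrite("pics/c5.png",C)
E
```

```text
12.75 [ 0.5621 -0.0985  0.2444] 10.461907167181382 [ 0.2292  0.4161 -1.4643] 0.25062585138051685
```

View pics/c5.png

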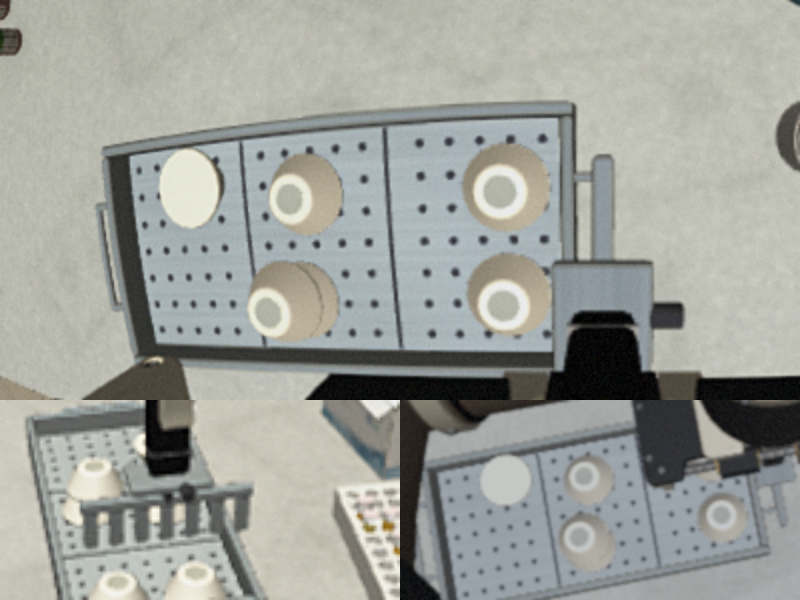

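The crop shows the +x upper puck lying base-up (white disc at (190,188)) in the far bay. The other upper puck is still on its lower puck (ring at (270,312)). The lower pair has slid into the middle bay (ring at (292,198)), and the −y row is unchanged at (500,190) and (503,300). I'll locate them all.

```bash
python3 - <<'E'
from h import *
d=np.load("w5.npz"); T,R=d["T"],d["R"]; p=(T,R)
W=lambda u,v,z:(R.T@(onz("wrist",(20+u/2,50+v/2),z,p)-T)*1000)[:2]
A=W(243,160,.022);A2=W(258,320,.022);B=W(386,150,.022);B2=W(397,320,.022)
print("lines",A,A2,B,B2)
ym=-( (A[1]+A2[1]+B[1]+B2[1])/4 ); k=110/((B[1]+B2[1]-A[1]-A2[1])/2); print("TCP pan y ~",-ym if 0 else ym*-1*-1, k)
for n,u,v,z in [("t4inv",190,188,.048),("t5",270,312,.074),("p2",292,198,.048),("p0",500,190,.048),("p1",503,300,.048),("p2 base right edge",343,200,.024),("p3 right base edge",339,300,.024),("t5 left edge",247,300,.05)]:
    q=W(u,v,z); print(n,"x %.1f y %.1f"%(q[0],-(q[1]+ym)*k))
# top view check
a=np.radians(10.5); o=np.array([.528,.089]); Q=np.array([[np.cos(a),np.sin(a)],[-np.sin(a),np.cos(a)]])
for n,u,v,z in [("t4inv",505,480,.048),("t5",583,537,.074),("p2",580,477,.048),("p0?",722,515,.048)]:
    print("top",n,Q@(onz("top",(130+(u-400)/2,135+(v-400)/2),z)[:2]-o)*1000)
E
```

```text
lines [  63.1179 -245.7211] [ -52.0265 -248.5158] [  62.3811 -136.5799] [ -50.6982 -137.3251]
TCP pan y ~ 192.03546267088095 0.998493122481332
t4inv x 49.0 y 83.7
t5 x -29.1 y 12.3
p2 x 37.4 y 1.4
p0 x 37.4 y -133.2
p1 x -28.8 y -132.6
p2 base right edge x 31.6 y -23.9
p3 right base edge x -36.2 y -14.0
t5 left edge x -28.6 y 44.7
top t4inv [47.0643 90.583 ]
top t5 [-32.7099  13.7945]
top p2 [34.8253 11.3885]
top p0? [ -34.7798 -130.2102]
```

Emit:
apply_moves --pt "0 -0.8 0 0 0 0" --pt "0 -1 0.4 0 0 0" --pt "0 -1 0.8 0 0 0" --pt "0 0 0.6 0 0 0" --pt "0 0 0.3 0 0 0" --pt "0 0 0 0 0 0" --pt "0 0 0 0 0 0"

```text
time_s: 13.6
tool_pos: [0.5426, 0.0112, 0.1624]
eef_rot: [0.0, 0.996, 0.092, 0.0]
force: [-0.5, 0.6, -1.1]
opening: 0.25
gripper_force: 45.0
```

```bash
cat >> h.py <<'E'
def blobs(b,p,th=215,n="wrist",cy=None):
    """bright rings/discs: centre in pan coordinates at z .048 and .074"""
    g=cv2.cvtColor(b,cv2.COLOR_BGR2GRAY); m=(g>th).astype(np.uint8)
    cs,_=cv2.findContours(m,cv2.RETR_EXTERNAL,cv2.CHAIN_APPROX_NONE)
    for c in cs:
        if cv2.contourArea(c)<60 or len(c)<8: continue
        (u,v),(a,w),t=cv2.fitEllipse(c)
        q=[pan(onz(n,(u,v),z,p)) for z in (.048,.074)]
        print("px %.0f %.0f axes %.1f %.1f area %.0f | z48 (%.0f %.0f) z74 (%.0f %.0f)"%(u,v,a,w,cv2.contourArea(c),*q[0],*q[1]))
def pan(X):
    a=np.radians(10.5); return np.array([[np.cos(a),np.sin(a)],[-np.sin(a),np.cos(a)]])@(np.asarray(X)[:2]-[.5278,.0908])*1000
E
python3 - <<'E'
from h import *
p=pose(); s=ctrl.get_state(); print(s["time_s"],p[0],pan(p[0]),s["force"],s["opening"])
d=np.load("w5.npz");print("w5 TCP",pan(d["T"])); blobs(cv2.imread("pics/w5.png"),(d["T"],d["R"]))
b=cams.read_camera("wrist"); cv2.imwrite("pics/w6.png",b); print(); blobs(b,p)
E
```

```text
13.6 [0.5426 0.0112 0.1624] [  0.095 -80.968] [-0.4734  0.5576 -1.0764] 0.2496515637383132
w5 TCP [  -0.7752 -192.3648]
px 480 295 axes 4.1 25.6 area 66 | z48 (-179 -434) z74 (-160 -416)
px 154 206 axes 18.6 23.5 area 343 | z48 (-38 30) z74 (-30 13)
px 272 202 axes 23.0 24.6 area 442 | z48 (-33 -133) z74 (-25 -137)
px 11 194 axes 9.2 25.3 area 164 | z48 (-20 379) z74 (-13 337)
px 165 149 axes 19.9 23.3 area 362 | z48 (36 3) z74 (39 -12)
px 270 146 axes 25.2 25.5 area 504 | z48 (36 -133) z74 (39 -138)
px 114 144 axes 27.9 37.8 area 826 | z48 (49 85) z74 (51 65)
px 431 119 axes 20.5 33.6 area 535 | z48 (70 -322) z74 (71 -312)

px 214 232 axes 22.1 28.9 area 214 | z48 (-37 24) z74 (-26 14)
px 374 227 axes 24.4 28.9 area 253 | z48 (-31 -132) z74 (-21 -127)
px 8 207 axes 12.0 30.8 area 239 | z48 (-17 378) z74 (-8 334)
px 228 157 axes 30.9 32.6 area 791 | z48 (37 4) z74 (40 -4)
px 378 157 axes 32.3 33.1 area 840 | z48 (36 -132) z74 (40 -127)
px 150 148 axes 42.8 52.2 area 1753 | z48 (49 86) z74 (52 70)
```

Emit:
apply_moves --pt "0 0 0 0 0 0" --pt "0 -0.6 0 0 0 0" --pt "0 -1 0 0 0 0" --pt "0 -0.6 0 0 0 0" --pt "0 0 0 0 0 0" --pt "0 0 0 0 0 0" --pt "0 0 0 0 0 0"

```text
time_s: 14.35
tool_pos: [0.5261, 0.0974, 0.162]
eef_rot: [-0.0, 0.996, 0.092, 0.0]
force: [0.5, 0.9, -2.1]
opening: 0.252
gripper_force: 45.0
```

```bash
python3 - <<'E'
from h import *
p=pose(); s=ctrl.get_state(); print(s["time_s"],p[0],pan(p[0]),s["force"],s["opening"])
b=cams.read_camera("wrist"); cv2.imwrite("pics/w7.png",b); np.savez("w7.npz",T=p[0],R=p[1]); blobs(b,p)
a=cams.read_camera("side"); cv2.imwrite("pics/s7.png",a); print("side"); blobs(a[:,:],None,th=225,n="side")
E
```

```text
14.35 [0.5261 0.0974 0.162 ] [-0.48    6.7599] [ 0.4693  0.9025 -2.1456] 0.25224008202774795
px 458 226 axes 22.5 26.5 area 234 | z48 (-31 -131) z74 (-21 -118)
px 253 223 axes 28.6 31.7 area 710 | z48 (-27 71) z74 (-17 65)
px 32 206 axes 17.8 36.5 area 489 | z48 (-15 392) z74 (-6 355)
px 466 159 axes 26.7 30.9 area 646 | z48 (36 -131) z74 (40 -118)
px 311 155 axes 8.5 28.0 area 131 | z48 (37 16) z74 (41 15)
px 331 155 axes 17.2 28.7 area 196 | z48 (37 -2) z74 (41 -2)
px 232 143 axes 54.5 57.1 area 2443 | z48 (49 87) z74 (52 79)
side
px 258 305 axes 4.3 62.5 area 152 | z48 (-174 -382) z74 (-173 -403)
px 264 293 axes 3.9 57.6 area 122 | z48 (-160 -356) z74 (-159 -377)
px 439 246 axes 39.3 41.8 area 249 | z48 (226 -296) z74 (209 -320)
px 309 217 axes 9.6 17.4 area 66 | z48 (-37 -142) z74 (-42 -174)
px 337 213 axes 10.2 16.5 area 60 | z48 (31 -143) z74 (23 -174)
px 326 184 axes 8.8 17.2 area 63 | z48 (32 -11) z74 (24 -49)
px 299 183 axes 9.8 22.8 area 76 | z48 (-41 8) z74 (-45 -30)
px 404 138 axes 16.2 33.8 area 162 | z48 (338 205) z74 (317 158)
```

Emit:
apply_moves --pt "0 0 -0.7 0 0 0" --pt "0 0.6 -0.8 0 0 0" --pt "0 1 -0.5 0 0 0" --pt "0 0.4 0 0 0 0" --pt "0 0 0 0 0 0" --pt "0 0 0 0 0 0"

```text
time_s: 15.05
tool_pos: [0.5403, 0.0184, 0.2413]
eef_rot: [-0.0, 0.996, 0.091, -0.0]
force: [0.1, -0.8, -1.7]
opening: 0.246
gripper_force: 45.0
```

```bash
python3 - <<'E'
from h import *
p=pose(); s=ctrl.get_state(); print(s["time_s"],p[0],pan(p[0]),s["force"],s["opening"])
b=cams.read_camera("wrist"); cv2.imwrite("pics/w8.png",b); np.savez("w8.npz",T=p[0],R=p[1]); blobs(b,p)
a=cams.read_camera("side"); cv2.imwrite("pics/s8.png",a)
C=np.zeros((600,800,3),np.uint8)
C[:400,:]=cv2.resize(b[50:250,100:500],None,fx=2,fy=2)
C[400:600,:400]=cv2.resize(a[150:220,270:410],(400,200))
cv2.imwrite("pics/c8.png",C)
E
```

```text
15.05 [0.5403 0.0184 0.2413] [ -0.9432 -73.4603] [ 0.1112 -0.8096 -1.6986] 0.24615053586779623
px 248 206 axes 22.7 24.4 area 434 | z48 (-36 14) z74 (-28 8)
px 370 203 axes 21.9 22.5 area 196 | z48 (-32 -132) z74 (-24 -128)
px 205 199 axes 21.0 23.9 area 393 | z48 (-28 70) z74 (-20 60)
px 38 193 axes 15.3 30.1 area 350 | z48 (-17 395) z74 (-11 361)
px 372 146 axes 25.5 25.8 area 515 | z48 (36 -132) z74 (39 -128)
px 254 146 axes 25.2 25.7 area 508 | z48 (37 4) z74 (40 -2)
px 188 138 axes 38.1 42.4 area 1268 | z48 (49 87) z74 (51 75)
px 373 8 axes 18.1 154.0 area 918 | z48 (198 -133) z74 (189 -128)
```

View pics/c8.png

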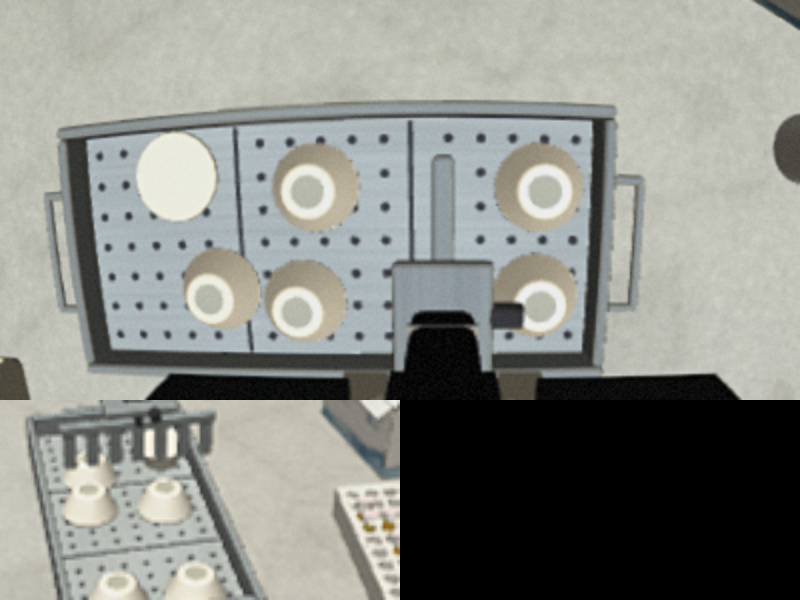

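The crop confirms the second upper puck now lies flat and upright at (208,298), in front of the lower pair at (307,190) and (297,310). The other far puck is flat but base-up at (177,177). The −y row is undisturbed. Next I'll lower the teeth between the front row and the next one.

Emit:
apply_moves --pt "0 -0.92 0 0 0 0" --pt "0 -1 0 0 0 0" --pt "0 -1 0 0 0 0" --pt "0 0 0.8 0 0 0" --pt "0 0 0.8 0 0 0" --pt "0 0 0.6 0 0 0" --pt "0 0 0.3 0 0 0" --pt "0 0 0.03 0 0 0" --pt "0 0 0.03 0 0 0" --pt "0 0 0.03 0 0 0" --pt "0 0 0.03 0 0 0" --pt "0 0 0 0 0 0"

```text
time_s: 16.35
tool_pos: [0.5194, 0.1341, 0.1373]
eef_rot: [-0.0, 0.996, 0.092, 0.001]
force: [0.6, 0.6, -1.9]
opening: 0.251
gripper_force: 45.0
```

```bash
python3 - <<'E'
from h import *
p=pose(); s=ctrl.get_state(); print(s["time_s"],p[0],pan(p[0]),s["force"],s["opening"])
b=cams.read_camera("wrist"); cv2.imwrite("pics/w9.png",b); blobs(b,p)
E
```

```text
16.35 [0.5194 0.1341 0.1373] [-0.3841 44.1426] [ 0.5891  0.5764 -1.8625] 0.25087767537327005
px 357 231 axes 7.6 23.9 area 102 | z48 (-25 13) z74 (-14 16)
px 499 234 axes 22.0 30.0 area 518 | z48 (-32 -131) z74 (-20 -112)
px 283 226 axes 14.4 25.4 area 162 | z48 (-20 77) z74 (-10 73)
px 34 212 axes 19.5 39.2 area 569 | z48 (-13 392) z74 (-4 355)
px 511 166 axes 24.6 31.8 area 613 | z48 (37 -131) z74 (41 -113)
px 369 160 axes 36.1 36.8 area 1041 | z48 (37 5) z74 (41 9)
px 267 145 axes 63.2 64.0 area 3172 | z48 (49 87) z74 (52 83)
```

Emit:
apply_moves --pt "0 0 0.03 0 0 0" --pt "0 0 0.03 0 0 0" --pt "0 0 0 0 0 0"

```text
time_s: 16.7
tool_pos: [0.5189, 0.134, 0.1342]
eef_rot: [0.0, 0.996, 0.092, -0.0]
force: [-0.4, 0.4, -2.3]
opening: 0.249
gripper_force: 45.0
```

Emit:
apply_moves --pt "0 0 0.025 0 0 0" --pt "0 0 0 0 0 0"

```text
time_s: 16.9
tool_pos: [0.519, 0.134, 0.1331]
eef_rot: [0.0, 0.996, 0.092, -0.0]
force: [0.2, 0.1, -2.2]
opening: 0.247
gripper_force: 45.0
```

Emit:
apply_moves --pt "0 0 0.025 0 0 0" --pt "0 0 0 0 0 0"

```text
time_s: 17.1
tool_pos: [0.519, 0.134, 0.1322]
eef_rot: [0.0, 0.996, 0.092, -0.0]
force: [0.3, 0.0, -1.8]
opening: 0.247
gripper_force: 45.0
```

Emit:
apply_moves --pt "0 0 0.02 0 0 0" --pt "0 0 0 0 0 0"

```text
time_s: 17.3
tool_pos: [0.5192, 0.1341, 0.132]
eef_rot: [0.0, 0.996, 0.092, 0.0]
force: [-0.6, -0.2, 2.7]
opening: 0.255
gripper_force: 45.0
```

Emit:
apply_moves --pt "0 -0.06 -0.015 0 0 0" --pt "0 -0.12 0 0 0 0" --pt "0 -0.13 0 0 0 0" --pt "0 -0.13 0 0 0 0" --pt "0 -0.13 0 0 0 0" --pt "0 -0.13 0 0 0 0" --pt "0 -0.12 0 0 0 0" --pt "0 -0.06 0 0 0 0" --pt "0 -0.03 0 0 0 0" --pt "0 0 0 0 0 0" --pt "0 0 0 0 0 0"

```text
time_s: 18.4
tool_pos: [0.5124, 0.1699, 0.1321]
eef_rot: [-0.0, 0.996, 0.092, 0.0]
force: [-0.5, 0.9, -2.0]
opening: 0.25
gripper_force: 45.0
```

```bash
python3 - <<'E'
from h import *
p=pose(); s=ctrl.get_state(); print(s["time_s"],p[0],pan(p[0]),s["force"],s["opening"])
b=cams.read_camera("wrist"); cv2.imwrite("pics/w10.png",b); blobs(b,p)
E
```

```text
18.4 [0.5124 0.1699 0.1321] [-0.7555 80.5461] [-0.4689  0.8961 -2.0279] 0.2502260389763402
px 397 234 axes 11.1 26.7 area 134 | z48 (-26 14) z74 (-15 21)
px 529 234 axes 17.3 26.9 area 140 | z48 (-31 -130) z74 (-20 -107)
px 282 230 axes 17.3 26.8 area 167 | z48 (-22 113) z74 (-12 110)
px 48 215 axes 19.9 38.8 area 576 | z48 (-15 394) z74 (-5 360)
px 542 168 axes 20.8 30.4 area 493 | z48 (37 -131) z74 (41 -108)
px 414 161 axes 34.3 36.5 area 980 | z48 (37 5) z74 (41 13)
px 283 148 axes 64.4 65.7 area 3322 | z48 (47 110) z74 (50 107)
```

Emit:
apply_moves --pt "0 0.2 0 0 0 0" --pt "0 0.4 0 0 0 0" --pt "0 0.3 0 0 0 0" --pt "0 0.15 0 0 0 0" --pt "0 0.15 0 0 0 0" --pt "0 0.15 0 0 0 0" --pt "0 0.15 0 0 0 0" --pt "0 0.15 0 0 0 0" --pt "0 0.15 0 0 0 0" --pt "0 0.15 0 0 0 0" --pt "0 0.15 0 0 0 0" --pt "0 0.15 0 0 0 0" --pt "0 0.15 0 0 0 0" --pt "0 0.15 0 0 0 0" --pt "0 0.15 0 0 0 0" --pt "0 0.12 0 0 0 0" --pt "0 0.06 0 0 0 0" --pt "0 0 0 0 0 0" --pt "0 0 0 0 0 0"

```text
time_s: 20.35
tool_pos: [0.5335, 0.0565, 0.1321]
eef_rot: [0.0, 0.996, 0.092, -0.0]
force: [0.3, -0.2, -1.9]
opening: 0.25
gripper_force: 45.0
```

```bash
python3 - <<'E'
from h import *
p=pose(); s=ctrl.get_state(); print(s["time_s"],p[0],pan(p[0]),s["force"],s["opening"])
b=cams.read_camera("wrist"); cv2.imwrite("pics/w11.png",b); blobs(b,p)
E
```

```text
20.35 [0.5335 0.0565 0.1321] [ -0.6302 -34.7308] [ 0.2525 -0.2235 -1.9274] 0.24966752910603687
px 430 233 axes 17.3 27.2 area 177 | z48 (-26 -131) z74 (-15 -121)
px 359 232 axes 13.6 25.5 area 150 | z48 (-24 -68) z74 (-13 -64)
px 165 233 axes 25.2 31.8 area 626 | z48 (-28 109) z74 (-17 94)
px 7 212 axes 13.8 35.8 area 363 | z48 (-14 378) z74 (-5 334)
px 438 163 axes 32.6 36.0 area 922 | z48 (37 -132) z74 (41 -121)
px 360 158 axes 37.3 37.9 area 1108 | z48 (39 -65) z74 (43 -62)
px 155 152 axes 49.2 59.3 area 2290 | z48 (47 108) z74 (50 93)
```

Emit:
apply_moves --pt "0 -0.05 -0.4 0 0 0" --pt "0 0 -0.85 0 0 0" --pt "0 0.65 0 0 0 0" --pt "0 0.8 0 0 0 0" --pt "0 0.2 0 0 0 0" --pt "0 0 0 0 0 0" --pt "0 0 0.4 0 0 0" --pt "0 0 0.5 0 0 0" --pt "0 0 0.2 0 0 0" --pt "0 0 0.1 0 0 0" --pt "0 0 0 0 0 0"

```text
time_s: 21.5
tool_pos: [0.5452, -0.0059, 0.134]
eef_rot: [0.0, 0.996, 0.092, -0.0]
force: [0.3, 0.7, -1.6]
opening: 0.248
gripper_force: 45.0
```

Emit:
apply_moves --pt "0 0 0.025 0 0 0" --pt "0 0 0 0 0 0"

```text
time_s: 21.7
tool_pos: [0.5457, -0.0061, 0.1338]
eef_rot: [-0.0, 0.996, 0.092, 0.001]
force: [-0.7, 0.2, -2.0]
opening: 0.247
gripper_force: 45.0
```

Emit:
apply_moves --pt "0 0 0.02 0 0 0" --pt "0 0 0 0 0 0"

```text
time_s: 21.9
tool_pos: [0.5454, -0.0063, 0.1326]
eef_rot: [-0.0, 0.996, 0.092, 0.0]
force: [-0.7, 0.0, -2.0]
opening: 0.251
gripper_force: 45.0
```

```bash
python3 - <<'E'
from h import *
p=pose(); s=ctrl.get_state(); print(s["time_s"],p[0],pan(p[0]),s["force"],s["opening"])
b=cams.read_camera("wrist"); cv2.imwrite("pics/w12.png",b); blobs(b,p)
E
```

```text
21.9 [ 0.5454 -0.0063  0.1326] [ -0.428  -98.6628] [-0.6973  0.0245 -1.9639] 0.2506425741239175
px 280 233 axes 14.8 27.4 area 168 | z48 (-25 -64) z74 (-14 -68)
px 361 233 axes 14.7 27.5 area 170 | z48 (-24 -133) z74 (-14 -130)
px 114 230 axes 17.9 27.4 area 170 | z48 (-28 109) z74 (-17 86)
px 363 161 axes 36.7 37.5 area 1078 | z48 (36 -132) z74 (41 -129)
px 280 158 axes 36.9 37.6 area 1088 | z48 (39 -66) z74 (43 -70)
px 102 156 axes 38.3 53.8 area 1616 | z48 (47 108) z74 (50 86)
```

Emit:
apply_moves --pt "0 0 0.02 0 0 0" --pt "0 0 0 0 0 0"

```text
time_s: 22.15
tool_pos: [0.5455, -0.0063, 0.132]
eef_rot: [0.0, 0.996, 0.092, 0.0]
force: [0.3, -0.7, 2.1]
opening: 0.251
gripper_force: 45.0
```

Emit:
apply_moves --pt "0 -0.05 -0.015 0 0 0" --pt "0 -0.12 0 0 0 0" --pt "0 -0.15 0 0 0 0" --pt "0 -0.15 0 0 0 0" --pt "0 -0.15 0 0 0 0" --pt "0 -0.15 0 0 0 0" --pt "0 -0.15 0 0 0 0" --pt "0 -0.15 0 0 0 0" --pt "0 -0.15 0 0 0 0" --pt "0 -0.15 0 0 0 0" --pt "0 -0.15 0 0 0 0" --pt "0 -0.12 0 0 0 0" --pt "0 -0.06 0 0 0 0" --pt "0 0 0 0 0 0" --pt "0 0 0 0 0 0"

```text
time_s: 23.65
tool_pos: [0.5328, 0.0606, 0.1321]
eef_rot: [-0.0, 0.996, 0.092, 0.0]
force: [-0.3, 0.6, -1.8]
opening: 0.251
gripper_force: 45.0
```

```bash
python3 - <<'E'
from h import *
p=pose(); s=ctrl.get_state(); print(s["time_s"],p[0],pan(p[0]),s["force"],s["opening"])
b=cams.read_camera("wrist"); cv2.imwrite("pics/w13.png",b); blobs(b,p)
E
```

```text
23.65 [0.5328 0.0606 0.1321] [ -0.5733 -30.6106] [-0.344   0.6255 -1.7623] 0.2510629521132186
px 434 233 axes 17.5 27.1 area 170 | z48 (-26 -131) z74 (-15 -120)
px 282 231 axes 15.0 25.3 area 152 | z48 (-23 2) z74 (-13 -2)
px 169 233 axes 25.9 30.3 area 605 | z48 (-28 110) z74 (-17 95)
px 8 212 axes 14.6 35.4 area 391 | z48 (-14 379) z74 (-5 335)
px 442 163 axes 32.3 35.9 area 908 | z48 (36 -132) z74 (41 -121)
px 283 161 axes 37.5 38.1 area 1120 | z48 (36 -1) z74 (41 -4)
px 159 152 axes 49.9 59.5 area 2332 | z48 (47 108) z74 (50 93)
```

Both rows are in place: y ≈ 109 in the far bay, 0 in the middle and −132 in the last. I'll return the rake to its rest.

Emit:
apply_moves --pt "0 0.04 -0.4 0 0 0" --pt "0 0 -0.8 0 0 0" --pt "0 0 -0.8 0 0 1" --pt "0 0 -0.6 0 0 1" --pt "0 0 -0.25 0 0 1" --pt "0 0 0 0 0 1" --pt "0 0 0 0 0 1" --pt "0 0 0 0 0 1" --pt "0 0 0 0 0 1" --pt "0 0 0 0 0 0.5"

```text
time_s: 24.7
tool_pos: [0.533, 0.0587, 0.2461]
eef_rot: [-0.0, 0.985, -0.17, -0.0]
force: [-0.7, 0.1, -1.8]
opening: 0.254
gripper_force: 45.0
```

Emit:
apply_moves --pt "0.1 0.5 0 0 0 0" --pt "0.1 0.9 0 0 0 0" --pt "0.1 0.9 0 0 0 0" --pt "0.1 0.9 0 0 0 0" --pt "0.1 0.9 0 0 0 0" --pt "0.1 0.9 0 0 0 0" --pt "0.1 0.9 0 0 0 0" --pt "0.1 0.9 0 0 0 0" --pt "0.1 0.9 0 0 0 0" --pt "0.1 0.9 0 0 0 0" --pt "0.1 0.9 0 0 0 0" --pt "0 0.36 0 0 0 0" --pt "0 0 0 0 0 0" --pt "0 0 0 0 0 0"

```text
time_s: 26.1
tool_pos: [0.4432, -0.3275, 0.2459]
eef_rot: [-0.0, 0.986, -0.169, -0.0]
force: [0.4, 0.5, -2.7]
opening: 0.25
gripper_force: 45.0
```

```bash
python3 - <<'E'
from h import *
p=pose(); s=ctrl.get_state(); print(s["time_s"],p[0],s["force"],s["opening"],np.degrees(np.arctan2(p[1][1,0],p[1][0,0])),p[1][:,2])
print("needed tool shift mm",p[1].T@(np.array([.442,-.3276,.1357])-p[0])*1000)
b=cams.read_camera("top"); cv2.imwrite("pics/t14.png",b); blobs(b,None,th=150,n="top")
E
```

```text
26.1 [ 0.4432 -0.3275  0.2459] [ 0.3639  0.4845 -2.7018] 0.25034495659201655 -19.489888169144773 [-0.0003  0.0004 -1.    ]
needed tool shift mm [ -1.011    0.5371 110.205 ]
px 492 373 axes 39.6 131.6 area 1382 | z48 (-478 -465) z74 (-469 -456)
px 44 371 axes 61.4 95.0 area 4239 | z48 (-296 426) z74 (-292 409)
px 194 367 axes 48.7 72.9 area 2332 | z48 (-347 129) z74 (-342 120)
px 127 371 axes 63.6 99.3 area 4509 | z48 (-329 262) z74 (-323 250)
px 522 305 axes 127.5 220.0 area 12773 | z48 (-358 -558) z74 (-352 -547)
px 462 231 axes 14.6 23.5 area 256 | z48 (-185 -473) z74 (-184 -464)
px 217 194 axes 75.7 147.4 area 8518 | z48 (-8 23) z74 (-12 18)
px 462 153 axes 15.4 109.3 area 1053 | z48 (-23 -511) z74 (-26 -501)
px 431 79 axes 12.8 18.1 area 116 | z48 (153 -482) z74 (145 -473)
px 626 60 axes 4.5 24.9 area 62 | z48 (113 -919) z74 (106 -897)
px 528 63 axes 99.2 196.8 area 11567 | z48 (147 -701) z74 (139 -686)
px 595 4 axes 9.0 124.8 area 638 | z48 (253 -887) z74 (242 -867)
px 243 5 axes 11.3 82.6 area 388 | z48 (404 -104) z74 (388 -106)
px 162 150 axes 330.7 439.8 area 84368 | z48 (109 123) z74 (102 115)
```

Emit:
apply_moves --pt "-0.025 0.013 0.3 0 0 0" --pt "0 0 0.5 0 0 0" --pt "0 0 0.6 0 0 0" --pt "0 0 0.6 0 0 0" --pt "0 0 0.4 0 0 0" --pt "0 0 0.2 0 0 0" --pt "0 0 0.08 0 0 0" --pt "0 0 0 0 0 0"

```text
time_s: 26.95
tool_pos: [0.4425, -0.3275, 0.1389]
eef_rot: [0.0, 0.986, -0.168, -0.0]
force: [1.0, 0.8, -2.5]
opening: 0.248
gripper_force: 45.0
```

Emit:
apply_moves --pt "0 0 0.03 0 0 0" --pt "0 0 0 0 0 0"

```text
time_s: 27.15
tool_pos: [0.4427, -0.3279, 0.1384]
eef_rot: [0.0, 0.986, -0.169, 0.001]
force: [0.8, -0.3, -2.2]
opening: 0.25
gripper_force: 45.0
```

Emit:
apply_moves --pt "0 0 0.03 0 0 0" --pt "0 0 0 0 0 0" --pt "0 0 0 0 0 0"

```text
time_s: 27.45
tool_pos: [0.4423, -0.3278, 0.1367]
eef_rot: [0.0, 0.986, -0.169, 0.0]
force: [-1.1, 0.5, -3.0]
opening: 0.25
gripper_force: 45.0
```

Emit:
apply_moves --pt "0 0 0.02 0 0 0" --pt "0 0 0 0 0 0" --pt "0 0 0 0 0 0"

```text
time_s: 27.75
tool_pos: [0.4423, -0.3278, 0.1357]
eef_rot: [0.0, 0.986, -0.169, 0.0]
force: [-0.6, -0.4, -1.5]
opening: 0.251
gripper_force: 45.0
```

Emit:
apply_moves --pt "0 0 0.015 0 0 0" --pt "0 0 0 0 0 0"

```text
time_s: 27.95
tool_pos: [0.4423, -0.3278, 0.1357]
eef_rot: [0.0, 0.986, -0.169, 0.0]
force: [-1.2, 0.9, 4.3]
opening: 0.247
gripper_force: 45.0
```

Seated. I'll release and lift clear.

Emit:
apply_moves --pt "0 0 -0.01 0 0 0" --pt "0 0 0 0 0 0" --pt "0 0 0 0 0 0" --pt "0 0 0 0 0 0" --pt "0 0 0 0 0 0" --pt "0 0 0 0 0 0" --pt "0 0 0 0 0 0" --pt "0 0 0 0 0 0" --jaw 1

```text
time_s: 28.75
tool_pos: [0.4423, -0.3277, 0.1355]
eef_rot: [-0.0, 0.986, -0.169, -0.0]
force: [0.3, -0.4, 0.1]
opening: 0.916
gripper_force: 0.0
```

Emit:
apply_moves --pt "0 0 -0.3 0 0 0" --pt "0 0 -0.8 0 0 0" --pt "0 0 -1 0 0 0" --pt "0 0 -1 0 0 0" --pt "0 0 -0.8 0 0 0" --pt "0 0 0 0 0 0" --pt "0 0 0 0 0 0"

```text
time_s: 29.45
tool_pos: [0.4425, -0.3278, 0.2931]
eef_rot: [0.0, 0.986, -0.169, 0.001]
force: [0.0, -0.5, -1.0]
opening: 1.001
gripper_force: 0.0
```

```bash
python3 - <<'E'
from h import *
p=pose(); s=ctrl.get_state(); print(s["time_s"],p[0],s["force"],s["opening"])
b=cams.read_camera("wrist"); a=cams.read_camera("side"); t=cams.read_camera("top"); blobs(b,p)
for n,i in (("w",b),("s",a),("t",t)): cv2.imwrite(f"pics/{n}15.png",i)
C=np.zeros((600,800,3),np.uint8)
C[:400,:640]=b
C[400:600,:400]=cv2.resize(a[150:220,270:410],(400,200))
C[400:600,400:]=cv2.resize(t[135:235,130:330],(400,200))
C[0:240,641:800]=cv2.resize(a[240:320,225:278],(159,240))
cv2.imwrite("pics/c15.png",C)
E
```

```text
29.45 [ 0.4425 -0.3278  0.2931] [ 0.0488 -0.4665 -0.9918] 1.00079952393831
px 43 215 axes 12.9 25.5 area 255 | z48 (45 109) z74 (36 74)
px 69 191 axes 9.5 15.8 area 116 | z48 (35 -1) z74 (27 -29)
px 131 187 axes 14.0 18.4 area 200 | z48 (-34 -133) z74 (-38 -152)
px 110 149 axes 13.3 17.7 area 184 | z48 (35 -133) z74 (27 -153)
px 333 140 axes 6.7 27.5 area 122 | z48 (-135 -429) z74 (-132 -429)
px 309 140 axes 6.7 27.5 area 120 | z48 (-119 -402) z74 (-117 -404)
px 199 54 axes 12.3 25.5 area 238 | z48 (62 -335) z74 (52 -342)
```

View pics/c15.png

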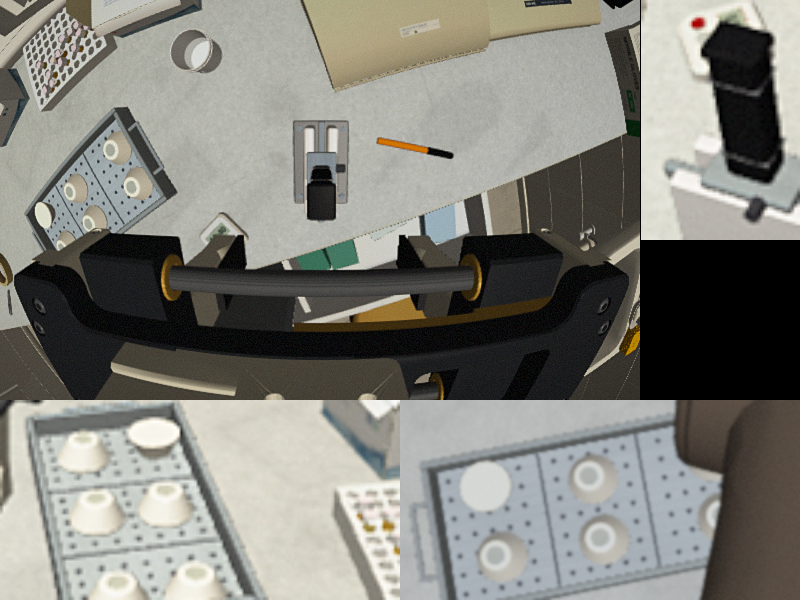

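The final view shows two pucks lying flat in each bay. The +x puck in the far bay is base-up at (485,485) in the lower-right crop. The rake stands in its rest at (321,190), and the cup and timer are where they were. I'm handing in.

```bash
python3 -c "
from bench import ctrl
print(ctrl.sign_off())"
```

```text
the job is handed in; nothing more can be done
None
```

Handed in at about 29.5 s: two pucks lie flat in each bay and the rake stands in its rest, but one far-bay puck flipped coming off the heap and is base-up, and the middle pair was dragged into its bay early, so I pushed it back and raked it again after the far row.

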